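# Seat the chopping blade on the splined spindle of a food processor

### The job

Fit the steel chopping blade of the food processor onto the drive spindle in its bowl: turn the blade until its socket lines up with the spindle's teeth, let it slide down fully home, and leave it standing there upright. Leave the dough paddle, the mug, the spice jar and the teaspoon where they are.

Things in the scene. Friction and masses are not known exactly. Their poses are not given: they have to be found in the camera images.
- blade_centre (a point): Centre of the chopping blade, on its axis, 53 mm above its underside; z up. An upright white plastic hub, 42 mm in diameter, 106 mm tall with its grip bar, 0.13 to 0.21 kg, loose on the ribbed draining mat. Two thin curved steel blades stick out from it to a radius of 63 mm, one leaving towards +x at 9 mm above the underside, one towards -x at 21 mm.
- blade_grip (a point): Middle of the blade's upright grip bar, 81 mm above the underside, same axes as the blade's centre. The bar is 36 mm along x, 16 mm along y and 46 mm tall, from the hub's flat top (60 mm above the underside) up to 106 mm. Pinch it across its 16 mm.
- blade_socket (a point): Mouth of the socket, centre of the hub's underside, same axes. The socket is open below, 46 mm deep, 32 mm wide; five inward ribs, 5.5 mm wide, 72 degrees apart, end at a radius of 10.2 mm and run from 0.5 to 28.5 mm above the underside. The five gaps between them (one is centred on +x) take the spindle's five teeth.
- spindle_nose (a point): Top of the nose of the upright steel drive spindle, on its axis, in the middle of the bowl; z up, axes fixed to the machine: they do not turn with the spindle, whose angle is not given. The nose tapers over 12 mm (radius 4 growing to 9 mm). Blade's centre above this point: 11 mm when fully home, about 40 mm when its ribs stand on top of the teeth.
- spindle_teeth (a point): Top of the toothed part of the spindle, on the axis, 12 mm below the nose's top. Five equal teeth, 72 degrees apart, 30 mm tall, 5 mm wide, flat-topped, from core radius 9 mm to tip radius 14.5 mm. About 1 mm play each side: the teeth pass within some 6 degrees of true. The spindle turns only stiffly (0.18 N m): it stays put under a light push, and turns with the blade once in mesh.
- spindle_shoulder (a point): Flat shoulder at the foot of the spindle, on the axis, 42 mm below the nose's top. The hub's underside rests on it when the blade is fully home.
- processor: The food processor, fixed: white rounded motor base 196 x 186 mm, 50 mm tall, dial on its front (-x) face; on it a clear open bowl, 164 mm across the rim, rim 110 mm above the underside, handle at the back (+x) out to x = 123 mm. Origin at the centre of its underside, 108 mm below the spindle's nose; z up.
- paddle_centre (a point): Centre (53 mm above the underside, on the axis) of the dough paddle, loose on the same mat: same hub and grip bar as the blade's, but two short thick straight white plastic arms reaching 49 mm from the axis. Not wanted; must stay where it is.
- drain_mat: Grey ribbed draining mat, fixed, 300 x 160 x 6 mm, on which the blade and the paddle stand. Origin at the centre of its underside.
- mug_centre (a point): Centre of a spotted white mug with a handle, 78 x 114 x 93 mm, behind the mat; stands on the work surface; must stay where it is.
- jar_centre (a point): Centre of a spice jar with a green lid, 46 mm in diameter and 106 mm tall, near the front edge; stands on the work surface; must stay where it is.
- teaspoon: Steel teaspoon, 130 x 26 x 11 mm, lying near the front edge; origin under its middle; must stay where it is.
- blade: The whole chopping blade, same axes as its centre point; origin at the centre of the hub's underside.

How it is judged:
At the end, for the whole second after the job is handed in: The chopping blade stands on the spindle with its teeth in mesh, fully home: its centre within 4 mm of its home height (11 mm above the spindle's nose), within 5 mm of the spindle's axis, tilted less than 4 degrees, at rest and released (z of blade_centre in the frame of spindle_nose between 0.006 and 0.015 m and horizontal distance between blade_centre and spindle_nose below 0.005 m and angle between blade_centre's own z axis and vertical below 0.07 rad and linear speed of blade below 0.02 m/s); the robot touches nothing.
It fails at once if the dough paddle was moved by more than 30 mm (distance of paddle_centre from where it was at the start of the episode above 0.03 m).
It fails at once if the mug was moved by more than 30 mm (distance of mug_centre from where it was at the start of the episode above 0.03 m).
It fails at once if the spice jar was moved by more than 30 mm (distance of jar_centre from where it was at the start of the episode above 0.03 m).
It fails at once if the teaspoon was moved by more than 30 mm (distance of teaspoon from where it was at the start of the episode above 0.03 m).
It also fails if it takes over 51 s, if anything falls off the work surface, if the arm or the gripper's body presses on something with over 40 N, if the wrist force passes 120 N, or if a joint passes its speed limit or range.

### The arm

A 6-joint arm with a two-finger parallel gripper is mounted at the origin on a cart in front of the work surface, level with it; the furniture and walls round the work are solid. World frame = base frame: x ahead of the robot, y to its left, z up, the work surface at z = 0. Lengths are in m, angles in rad, forces in N, time in s.
With the tool pointing down it reaches from about 0.35 to 0.975 m from the base axis. Payload 4.9 kg.
Tool frame: the origin (TCP) lies at the very end of the fingers, on their centre line; the grasp point (between the pads) lies behind it (manip.pinch_z is the y of the grasp point in the tool frame, in m); y points along the fingers, x is the direction in which the jaws open and shut, and the axes are right-handed (so a half turn about y gives the same grasp; the last joint's range is limited). The gripper opens to 85 mm and grips with 20 to 120 N. Pads are 22 mm wide; open, the fingers measure 114 mm over their backs; the gripper's body (76 mm by 85 mm) begins 54 mm behind the grasp point. The pads swing forward as they close: fully open they stand 13 mm farther back than shut.
Start: joints at [1.18, 0.053, 1.613, -0, 1.476, -0.119], TCP at [0.168, 0.602, 0.209] pointing down, gripper open.
Joint ranges: [-3.01, 3.01], [-1.01, 2.22], [0.06, 2.58], [-1.02, 4.17], [0.09, 2.62], [-3.14, 3.14]. Speed limits (rad/s): [2.57, 2.57, 3.14, 3.14, 3.14, 3.14].

### API

Orientations are given as a unit quaternion [w, x, y, z].
In Python, from plant import manip gives the robot as it stands.
- The arm moves only by the tool drive_tool, never from a script. Its argument "motion" is a list of rows, each a list of 3 entries, a list of its own where there are three numbers: the shift along the tool's x, y, z in units of 25 mm (1.0 is 25 mm), then the turn, a rotation vector about the tool's x, y, z in units of 5 degrees (1.0 is 5 degrees), then the closure, from -1 (fully open) to 1 (shut). A call has 1 to 12 rows; each row shifts and turns the commanded pose from where the row before left it, along the tool's axes as they then stand; what a row does not reach is not made up. A row lasts 1/10 s, in which the tool goes at most 50 mm and 8.59 degrees, less where a joint would pass 70% of its speed; a pose out of reach is approached as far as the arm can. A call is refused whole if a number of a shift passes 1 or a number of a turn 1, either way. A call with a gripper value outside its range is refused whole. The fingers move at their own pace and stop on an object; the grip force is fixed at half the most. Time passes only in rows, so rows that do not move let the fingers close. It gives the time, the measured TCP pose, the force and the opening at its end, in the units of the state.
- manip.state(): the state, without advancing time (a new reading comes with each control period).
- manip.grab_frame(name): name is "side" or "top" or "wrist"; returns a dict with "img" (420x560x3 uint8, blue, green, red), "range_z" (420x560 float32, m along the optical axis (not along the pixel's ray), 0 where there is no reading), "camera_matrix" (3x3 intrinsics, pixels), "world_from_camera" (4x4, takes a point from camera to world coordinates); the wrist camera has in their place "T_tool_cam" (4x4, takes a point from camera to tool coordinates, whose origin is the TCP and whose axes are the tool frame's). Camera axes: x right, y down, z forward; pixel columns grow to the right and rows downward; lengths in m; the calibration is good to about 2 mm. A picture is of the moment at which its call begins: read the wrist's pose just before it.
- manip.job_done(): hands the job in, once; it reports no verdict.
The state is a dict: "time": time; "joint_pos": joint angles; "joint_vel": joint speeds; "joint_efforts": joint torques, N m; "tool_pos": TCP position; "tool_rot": TCP orientation; "contact_force": force on the tool from outside, world axes, zero at the start; "ft_torque": the same for the moment, N m; "gripper_width": opening from 0.0 (shut) to 1.0 (fully open).
Only numpy, scipy, OpenCV 4.12 (cv2) and the standard library are available. Lean on these libraries where they do the work, as an engineer would, in place of code of your own. Each camera call takes 0.05 s, during which the arm holds its last target. There are 200 camera calls.

## Working session

There is one attempt and no reset: what is moved stays moved. The work goes in short steps, Python scripts to look and compute and a tool call to move; the robot and the scene stay as the last step left them, time stands still between calls to the robot, and variables do not carry over. Pictures are saved under pics/ and viewed, about 8 in all and at most 12, crops included, and the job is handed in when it is done.

Besides the shell and the picture viewer there is one more tool, called as name(argument=value, ...) on one line, values as JSON. drive_tool: Moves the arm, as the interface text tells. Its arguments: {"type":"object","properties":{"motion":{"type":"array","items":{"type":"array"}}},"required":["motion"]}

```bash
mkdir -p pics; ls; cat > h.py <<'E'
import numpy as np, cv2, pickle
from plant import manip
from scipy.spatial.transform import Rotation as R
def grab(n):
    s=manip.state(); f=manip.grab_frame(n)
    if n=="wrist":
        T=np.eye(4); q=s["tool_rot"]; T[:3,:3]=R.from_quat([q[1],q[2],q[3],q[0]]).as_matrix(); T[:3,3]=s["tool_pos"]
        f["W"]=T@f["T_tool_cam"]
    else: f["W"]=f["world_from_camera"]
    return f
def cloud(f):
    K=np.array(f["camera_matrix"]); z=f["range_z"]; v,u=np.mgrid[:z.shape[0],:z.shape[1]]
    P=np.stack([(u-K[0,2])/K[0,0]*z,(v-K[1,2])/K[1,1]*z,z],-1)
    W=np.array(f["W"]); Q=P@W[:3,:3].T+W[:3,3]; Q[z==0]=np.nan; return Q
def ray(f,u,v,h):
    K=np.array(f["camera_matrix"]);W=np.array(f["W"]); d=W[:3,:3]@np.linalg.solve(K,[u,v,1.]); o=W[:3,3]
    return o+d*(h-o[2])/d[2]
def save(f,n): pickle.dump(f,open(n+'.pkl','wb')); cv2.imwrite(f'pics/{n}.png',f["img"])
E
python3 - <<'E'
from h import *
s=manip.state(); print(s, manip.pinch_z)
for n in("top","side"):
    f=grab(n); save(f,n+'0'); print(n,np.round(f["W"],3).tolist(),np.round(f["camera_matrix"],1).tolist())
a=cv2.imread('pics/top0.png');b=cv2.imread('pics/side0.png')
E
```

```text
pics
{'time': 0.0, 'joint_pos': array([ 1.17999268e+00,  5.33636750e-02,  1.61429606e+00, -2.29644006e-06,
        1.47596418e+00, -1.18990973e-01]), 'joint_vel': array([ 0.00034377,  0.00050069, -0.00071969,  0.00149035, -0.00214385,
       -0.00022843]), 'joint_efforts': array([-2.16431697e-03, -3.93698859e+01, -3.70167696e+01, -2.57779102e-04,
        7.29837062e-03,  5.93816569e-07]), 'tool_pos': array([0.16754103, 0.60144207, 0.20815759]), 'tool_rot': array([-0.56276925,  0.56349737,  0.4270261 , -0.42826418]), 'contact_force': array([0.56042321, 0.73343373, 0.18934644]), 'ft_torque': array([-0.05473489, -0.03239204,  0.06674498]), 'gripper_width': 1.0008228626095315} -0.0187
top [[0.134, -0.968, 0.212, 0.353], [-0.991, -0.131, 0.032, 0.115], [-0.003, -0.214, -0.977, 1.306], [0.0, 0.0, 0.0, 1.0]] [[537.6, 0.0, 283.0], [0.0, 537.6, 208.3], [0.0, 0.0, 1.0]]
side [[0.998, -0.034, 0.051, 0.558], [-0.061, -0.497, 0.865, -0.688], [-0.004, -0.867, -0.498, 0.567], [0.0, 0.0, 0.0, 1.0]] [[435.3, 0.0, 278.0], [0.0, 435.3, 202.7], [0.0, 0.0, 1.0]]
```

View pics/top0.png

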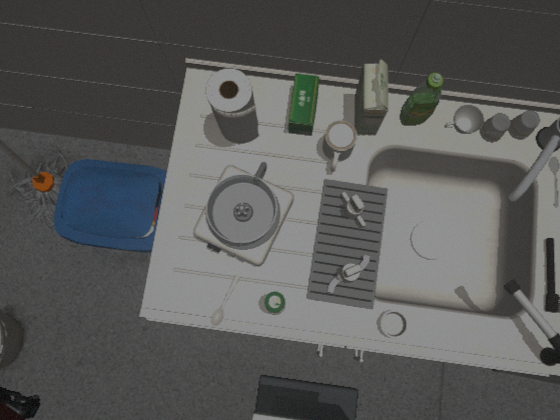

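View pics/side0.png

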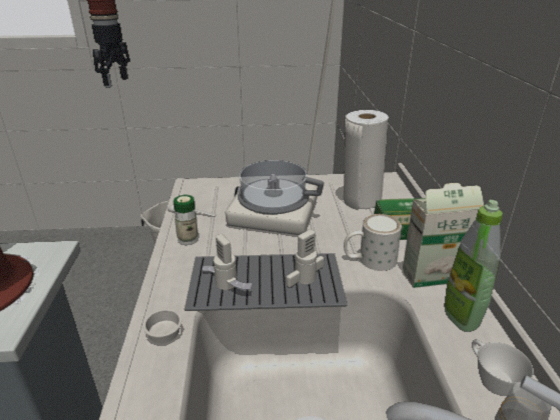

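The top view shows the spindle at about (242,211), the blade at (350,271) and the paddle at (355,207). Next I'll measure and zoom in.

```bash
python3 - <<'E'
from h import *
f=pickle.load(open('top0.pkl','rb')); C=cloud(f); im=f["img"]
print('spindle ray',ray(f,242,211,.108),'blade',ray(f,350,271,.066))
for n,(u,v,h) in {'blade':(350,268,.10),'spin':(242,211,.1)}.items():
    c=ray(f,u,v,h)[:2]; d=np.hypot(C[...,0]-c[0],C[...,1]-c[1])
    for lo,hi in((.02,.05),(.055,.075),(.075,.1),(.1,.125)):
        m=(d<.06)&(C[...,2]>lo)&(C[...,2]<hi)
        if m.sum()>3: 
            P=C[m]; r=cv2.minAreaRect(P[:,:2].astype(np.float32)*1000); print(n,lo,hi,m.sum(),P.mean(0).round(4),P[:,2].max().round(4),np.round(r[0],1),np.round(r[1],1),r[2])
a=cv2.resize(im[231:311,305:405],None,fx=5,fy=5,interpolation=2);b=cv2.resize(im[171:251,192:292],None,fx=5,fy=5,interpolation=2)
o=np.vstack([a,b]); o=np.hstack([a,b]); o=cv2.resize(o,(800,320));cv2.imwrite('pics/c0.png',cv2.convertScaleAbs(o,alpha=1.4))
E
```

```text
spindle ray [0.59415042 0.24539501 0.108     ] blade [ 0.49621896 -0.01767615  0.066     ]
blade 0.02 0.05 130 [ 0.5086 -0.0331  0.0299] 0.0498 [495.2 -19.3] [ 39.6 113.7] 37.56672286987305
blade 0.055 0.075 142 [ 0.492  -0.0158  0.0665] 0.0734 [493.4 -16.7] [41. 38.] 37.385311126708984
blade 0.075 0.1 13 [ 0.4853 -0.0112  0.0875] 0.099 [486.  -15.7] [10.5 29.3] 3.9478702545166016
blade 0.1 0.125 121 [ 0.4939 -0.0175  0.1115] 0.1195 [494.4 -18. ] [15.9 35.8] 31.181053161621094
spin 0.055 0.075 1838 [0.5944 0.2456 0.061 ] 0.0747 [595.5 246.9] [118.4 118.5] 8.571614265441895
spin 0.075 0.1 58 [0.5987 0.2485 0.0908] 0.0999 [599.9 249.2] [27.3 26.9] 59.557098388671875
spin 0.1 0.125 45 [0.5998 0.2488 0.1056] 0.1131 [600.1 248.9] [23.6 14.2] 8.18377685546875
```

View pics/c0.png

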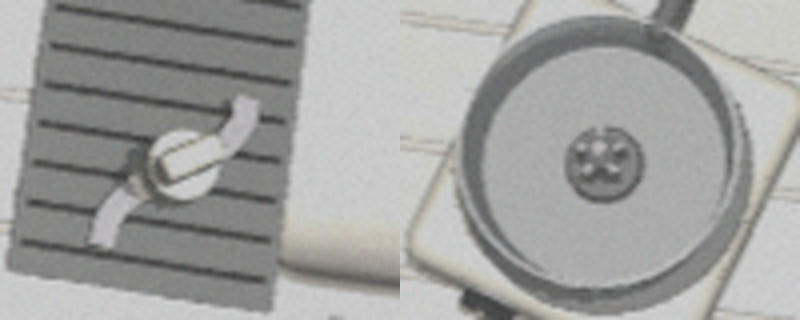

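```bash
cat >> h.py <<'E'
def go(p,ang,turn_first=False):
    """needed: rotation (5deg units, tool frame) to tool-down with jaw axis at ang deg (mod 180), then shift in 25mm units"""
    s=manip.state(); q=s["tool_rot"]; R0=R.from_quat([q[1],q[2],q[3],q[0]]); best=None
    for a in(ang,ang+180):
        a=np.radians(a); x=np.array([np.cos(a),np.sin(a),0]); y=np.array([0,0,-1.]); Rt=R.from_matrix(np.stack([x,y,np.cross(x,y)],1))
        r=(R0.inv()*Rt).as_rotvec()/np.radians(5)
        if best is None or np.linalg.norm(r)<np.linalg.norm(best[0]): best=(r,Rt)
    d=np.array(p)-s["tool_pos"]
    x=R0.as_matrix()[:,0]
    print('t',round(s["time"],2),'pos',s["tool_pos"].round(4),'jaw',round(np.degrees(np.arctan2(x[1],x[0])),1),'F',s["contact_force"].round(1),'M',s["ft_torque"].round(2),'w',round(s["gripper_width"],3),'j6',s["joint_pos"][5].round(2))
    print('turn',best[0].round(2),'shift before turn',R0.inv().apply(d/.025).round(2),'shift after turn',best[1].inv().apply(d/.025).round(2))
E
python3 - <<'E'
from h import *
f=grab('wrist');print(f["T_tool_cam"].round(3).tolist(),f["camera_matrix"][0,0])
W=f["W"];print(W.round(3))
go([.6,.249,.25],31)
go([.494,-.018,.20],31)
f=pickle.load(open('top0.pkl','rb')); C=cloud(f)
c=np.array([.4942,-.018]);e=np.array([np.cos(np.radians(-59)),np.sin(np.radians(-59))])
D=C[...,:2]-c; a=D@e; b=D@[-e[1],e[0]]
for lo in range(-70,70,7):
    m=(a*1000>lo)&(a*1000<lo+7)&(abs(b)<.04)&(C[...,2]>.0105)&(C[...,2]<.05)
    print(lo,m.sum(),C[...,2][m].mean().round(4),(b[m]).mean().round(3))
E
```

```text
[[1.0, 0.001, 0.0, -0.002], [0.0, -0.312, 0.95, -0.163], [0.001, -0.95, -0.312, 0.081], [0.0, 0.0, 0.0, 1.0]] 354.4584062970177
[[ 0.268  0.916  0.3    0.09 ]
 [ 0.963 -0.254 -0.085  0.622]
 [-0.002  0.312 -0.95   0.372]
 [ 0.     0.     0.     1.   ]]
t 0.15 pos [0.1676 0.6016 0.2084] jaw 74.4 F [0.5 0.5 0.3] M [ 0.02  0.   -0.01] w 1.0 j6 -0.12
turn [ 0.01  8.69 -0.02] shift before turn [ -8.95  -1.65 -20.45] shift after turn [  7.56  -1.66 -21.  ]
t 0.15 pos [0.1676 0.6016 0.2084] jaw 74.4 F [0.5 0.5 0.3] M [ 0.02  0.   -0.01] w 1.0 j6 -0.12
turn [ 0.01  8.69 -0.02] shift before turn [-20.37   0.37 -19.23] shift after turn [ -1.57   0.34 -27.97]
-70 11 0.0125 0.003
-63 23 0.014 -0.002
-56 32 0.017 -0.008
-49 29 0.0155 -0.003
-42 33 0.0153 -0.002
-35 27 0.0158 -0.002
-28 29 0.0171 -0.001
-21 36 0.0263 0.001
-14 15 0.0202 0.01
-7 6 0.0222 -0.006
0 9 0.0117 -0.007
7 4 0.0116 -0.001
14 8 0.0121 -0.011
21 8 0.0112 0.007
28 18 0.0215 0.005
35 31 0.0232 -0.001
42 31 0.0257 0.005
49 35 0.0256 0.011
56 20 0.0207 0.008
63 10 0.0132 0.011
```

drive_tool(motion=[[[-0.45,-0.1,-1],[0,0,0],-1],[[-0.45,-0.1,-1],[0,0,0],-1],[[-0.45,-0.1,-1],[0,0,0],-1],[[-0.45,-0.1,-1],[0,0,0],-1],[[-0.45,-0.1,-1],[0,0,0],-1],[[-0.45,-0.1,-1],[0,0,0],-1],[[-0.45,-0.1,-1],[0,0,0],-1],[[-0.45,-0.1,-1],[0,0,0],-1],[[-0.45,-0.1,-1],[0,0,0],-1],[[-0.45,-0.1,-1],[0,0,0],-1],[[-0.45,-0.1,-1],[0,0,0],-1],[[-0.45,-0.1,-1],[0,0,0],-1]])

```text
time: 1.35
tool_pos: [0.4211, 0.3905, 0.2391]
tool_rot: [0.563, -0.563, -0.427, 0.428]
contact_force: [-0.2, 0.2, 0.4]
gripper_width: 1.001
```

drive_tool(motion=[[[-0.44,-0.1,-1],[0,0,0],-1],[[-0.44,-0.1,-1],[0,0,0],-1],[[-0.44,-0.1,-1],[0,0,0],-1],[[-0.44,-0.1,-1],[0,0,0],-1],[[-0.44,-0.1,-1],[0,0,0],-1],[[-0.44,0,-1],[0,0,0],-1],[[-0.44,0,-1],[0,0,0],-1],[[-0.44,0,-1],[0,0,0],-1],[[0,0,-0.45],[0,0,0],-1],[[0,0,0],[0,0,0],-1],[[0,0,0],[0,0,0],-1]])

```text
time: 2.45
tool_pos: [0.5998, 0.2506, 0.2515]
tool_rot: [0.563, -0.563, -0.428, 0.428]
contact_force: [0.4, -0.2, 0.7]
gripper_width: 1.004
```

```bash
python3 - <<'E'
from h import *
f=grab('wrist'); save(f,'w1'); go([.6,.249,.25],31)
C=cloud(f)
d=np.hypot(C[...,0]-.6,C[...,1]-.249)
K=f["camera_matrix"]
p=np.linalg.inv(f["W"])@[.6,.249,.096,1]; p=K@p[:3]; p/=p[2]; print(p)
for lo,hi in((.085,.1),(.1,.115)):
    m=(d<.03)&(C[...,2]>lo)&(C[...,2]<hi)
    print(lo,m.sum(),C[m].mean(0) if m.sum() else 0, C[...,2][m].max() if m.sum() else 0)
u,v=p[:2].round().astype(int); c=f["img"][max(v-60,0):v+60,max(u-80,0):u+80]
o=np.vstack([cv2.resize(c,(640,480),interpolation=2)]);cv2.imwrite('pics/c1.png',cv2.convertScaleAbs(o,alpha=1.5)); print(max(u-80,0),max(v-60,0),c.shape)
E
```

```text
t 2.5 pos [0.5996 0.2508 0.2517] jaw 74.5 F [-0.5  0.4  0.1] M [ 0.   -0.03  0.01] w 1.0 j6 -1.02
turn [-0.01  8.7  -0.  ] shift before turn [-0.07  0.07 -0.03] shift after turn [-0.02  0.07 -0.07]
[281.28675249 183.84595302   1.        ]
0.085 313 [0.59745723 0.2466088  0.094312  ] 0.09995058050654831
0.1 209 [0.59906794 0.24632792 0.10424018] 0.10834405103797928
201 124 (120, 160, 3)
```

View pics/c1.png

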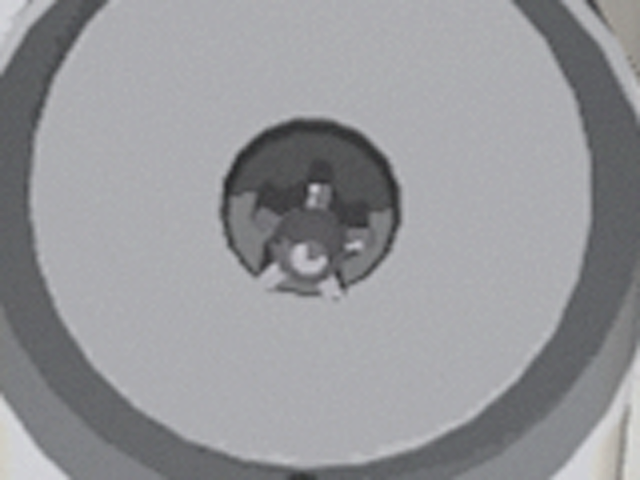

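```bash
python3 - <<'E'
from h import *
f=pickle.load(open('w1.pkl','rb')); g=f["img"].mean(2); C=cloud(f)
n=ray(f,201+308/4,124+256/4,.108); print('nose',n)
rim=ray(f,201+309/4,124+207/4,.066); print('shoulder circle',rim)
for x,y in((318,193),(355,240),(332,292),(273,279),(262,215)):
    p=ray(f,201+x/4,124+y/4,.096); d=p-n; a=np.degrees(np.arctan2(d[1],d[0])); print(p.round(4),np.hypot(d[0],d[1]).round(4),a.round(1),(a%72).round(1))
# depth-based teeth: points near z=.096 within 8-16mm of axis
for c in (n[:2],[.598,.2475]):
    d=C[...,:2]-c; r=np.hypot(d[...,0],d[...,1]); m=(abs(C[...,2]-.096)<.003)&(r>.0105)&(r<.0155)
    a=np.degrees(np.arctan2(d[...,1],d[...,0]))[m]; z=np.exp(5j*np.radians(a)).mean(); print(m.sum(),np.degrees(np.angle(z))/5%72,abs(z)); print(np.histogram(a,36,(-180,180))[0])
E
```

```text
nose [0.59996471 0.24595179 0.108     ]
shoulder circle [0.59844356 0.24627195 0.066     ]
[0.5893 0.2512 0.096 ] 0.0119 153.8 9.8
[0.6022 0.2565 0.096 ] 0.0108 77.9 5.9
[0.6129 0.2481 0.096 ] 0.0131 9.2 9.2
[0.6062 0.2356 0.096 ] 0.0121 -59.0 13.0
[0.5908 0.2374 0.096 ] 0.0125 -137.1 6.9
115 8.537179200919116 0.8268215113275855
[ 0  0  0  9  9  6  0  0  0  0  5  9  7  0  0  0  0  1 10  9  1  0  0  0
  0  8 11  5  0  0  0  1 10 10  4  0]
104 9.407782465401054 0.6334688467586146
[ 0  0  0  0  7 10  7  0  0  0  0 11 11  4  0  1  0  9 12  2  0  0  0  2
  6  7  4  0  0  0  0  0  3  4  4  0]
```

```bash
python3 - <<'E'
from h import *
go([.494,-.018,.20],31)
E
```

```text
t 2.5 pos [0.5996 0.2508 0.2517] jaw 74.5 F [-0.5  0.4  0.1] M [ 0.   -0.03  0.01] w 1.0 j6 -1.02
turn [-0.01  8.7  -0.  ] shift before turn [-11.49   2.07   1.19] shift after turn [-9.16  2.07 -7.04]
```

drive_tool(motion=[[[-1,0,0.1],[0,0,0],-1],[[-1,0.2,0.1],[0,0,0],-1],[[-1,0.2,0.1],[0,0,0],-1],[[-1,0.2,0.1],[0,0,0],-1],[[-1,0.2,0.1],[0,0,0],-1],[[-1,0.2,0.1],[0,0,0],-1],[[-1,0.2,0.1],[0,0,0],-1],[[-1,0.2,0.1],[0,0,0],-1],[[-1,0.2,0.1],[0,0,0],-1],[[-1,0.2,0.1],[0,0,0],-1],[[-1,0.2,0.1],[0,0,0],-1],[[-0.5,0.07,0.1],[0,0,0],-1]])

```text
time: 3.7
tool_pos: [0.4931, -0.0192, 0.1997]
tool_rot: [0.563, -0.563, -0.428, 0.428]
contact_force: [0.1, -0.2, 0.0]
gripper_width: 1.0
```

drive_tool(motion=[[[0,0,0],[0,1,0],-1],[[0,0,0],[0,1,0],-1],[[0,0,0],[0,1,0],-1],[[0,0,0],[0,1,0],-1],[[0,0,0],[0,1,0],-1],[[0,0,0],[0,1,0],-1],[[0,0,0],[0,1,0],-1],[[0,0,0],[0,1,0],-1],[[0,0,0],[0,0.7,0],-1],[[0,0,0],[0,0,0],-1],[[0,0,0],[0,0,0],-1]])

```text
time: 4.8
tool_pos: [0.4943, -0.0183, 0.2003]
tool_rot: [0.681, -0.681, -0.189, 0.189]
contact_force: [0.5, -0.1, 0.3]
gripper_width: 1.005
```

```bash
python3 - <<'E'
from h import *
f=grab('wrist'); save(f,'w2')
C=cloud(f); d=np.hypot(C[...,0]-.494,C[...,1]+.018)
for lo,hi in((.106,.118),(.06,.07)):
    m=(d<.04)&(C[...,2]>lo)&(C[...,2]<hi)
    P=C[m]; r=cv2.minAreaRect(P[:,:2].astype(np.float32)*1000); print(lo,m.sum(),P.mean(0).round(4),np.round(r[0],1),np.round(r[1],1),r[2])
e=np.array([np.cos(np.radians(-59)),np.sin(np.radians(-59))]);D=C[...,:2]-[.494,-.018]; a=D@e; b=D@[-e[1],e[0]]
for lo in (-60,-50,-40,-30,30,40,50):
    m=(a*1000>lo)&(a*1000<lo+10)&(abs(b)<.03)&(C[...,2]>.0105)&(C[...,2]<.05)
    print(lo,m.sum(),np.median(C[...,2][m]))
go([.494,-.018,.072],31)
E
```

```text
0.106 912 [ 0.493  -0.0205  0.1102] [493.7 -21.8] [15.4 36.2] 31.134666442871094
0.06 886 [ 0.4921 -0.0185  0.0645] [493.1 -20. ] [41.4 38. ] 27.501859664916992
-60 139 0.015025681718961514
-50 217 0.014989545494432543
-40 176 0.014946507582096757
-30 172 0.015546071558755092
30 5 0.026236519578250683
40 51 0.027296671063582578
50 174 0.026993225829424927
t 4.85 pos [ 0.4943 -0.0184  0.2003] jaw 31.0 F [0.4 0.8 0.1] M [ 0.02 -0.    0.01] w 0.998 j6 -0.73
turn [0.   0.01 0.  ] shift before turn [-0.    5.13  0.02] shift after turn [-0.    5.13  0.02]
```

View pics/w2.png

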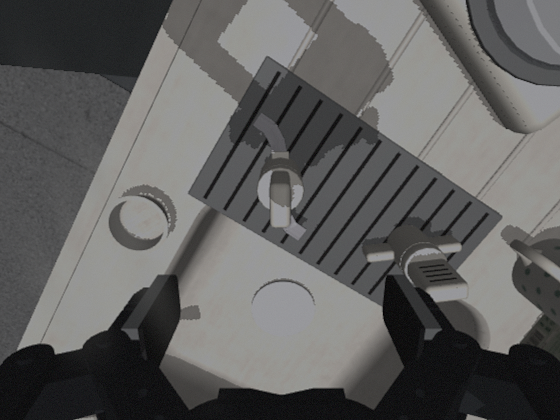

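The wrist view shows the blade at (281,195), between the fingers, and the paddle well clear at (430,270). The lower steel blade points to 121°. Descending.

drive_tool(motion=[[[-0.04,1,-0.05],[0,0,0],-1],[[0,1,0],[0,0,0],-1],[[0,1,0],[0,0,0],-1],[[0,1,0],[0,0,0],-1],[[0,0.7,0],[0,0,0],-1],[[0,0.4,0],[0,0,0],-1],[[0,0,0],[0,0,0],-1],[[0,0,0],[0,0,0],-0.3],[[0,0,0],[0,0,0],0.2],[[0,0,0],[0,0,0],0.5],[[0,0,0],[0,0,0],0.8],[[0,0,0],[0,0,0],1]])

```text
time: 6.05
tool_pos: [0.4948, -0.0206, 0.0736]
tool_rot: [-0.681, 0.682, 0.189, -0.188]
contact_force: [2.0, 0.3, -0.2]
gripper_width: 0.166
```

drive_tool(motion=[[[0,0,0],[0,0,0],1],[[0,0,0],[0,0,0],1],[[0,0,0],[0,0,0],1],[[0,0,0],[0,0,0],1]])

```text
time: 6.45
tool_pos: [0.4948, -0.0206, 0.0734]
tool_rot: [-0.681, 0.682, 0.189, -0.188]
contact_force: [0.5, -0.5, 6.0]
gripper_width: 0.175
```

```bash
python3 - <<'E'
from h import *
go([.494,-.02,.24],63)
E
```

```text
t 6.45 pos [ 0.4948 -0.0206  0.0734] jaw 30.9 F [ 0.5 -0.5  6. ] M [-0.02 -0.07  0.03] w 0.175 j6 -0.73
turn [ 0.02 -6.41  0.01] shift before turn [-0.01 -6.66  0.03] shift after turn [ 0.01 -6.66  0.04]
```

drive_tool(motion=[[[0,-0.3,0],[0,0,0],1],[[0,-0.7,0],[0,0,0],1],[[0,-1,0],[0,0,0],1],[[0,-1,0],[0,0,0],1],[[0,-1,0],[0,0,0],1],[[0,-1,0],[0,0,0],1],[[0,-1,0],[0,0,0],1],[[0,-0.6,0],[0,0,0],1],[[0,0,0],[0,-1,0],1],[[0,0,0],[0,-1,0],1],[[0,0,0],[0,-1,0],1],[[0,0,0],[0,-1,0],1]])

```text
time: 7.65
tool_pos: [0.4933, -0.0203, 0.2363]
tool_rot: [0.638, -0.637, -0.304, 0.306]
contact_force: [0.4, -0.2, -1.8]
gripper_width: 0.17
```

drive_tool(motion=[[[0,0,0],[0,-1,0],1],[[0,0,0],[0,-1,0],1],[[0,0,0],[0,-0.4,0],1],[[0,0,0],[0,0,0],1]])

```text
time: 8.05
tool_pos: [0.4933, -0.0204, 0.2364]
tool_rot: [0.604, -0.603, -0.368, 0.37]
contact_force: [-0.2, 0.0, -0.9]
gripper_width: 0.166
```

```bash
python3 - <<'E'
from h import *
go([.6,.246,.24],63)
f=grab('side'); save(f,'s1'); g=grab('wrist'); save(g,'w3'); t=grab('top'); save(t,'t1')
s=manip.state()["tool_pos"]
C=cloud(g); d=np.hypot(C[...,0]-s[0],C[...,1]-s[1])
m=(d<.03)&(abs(C[...,2]-s[2]+.0074)<.006); P=C[m]; print(m.sum()); print(P.mean(0))
# side crop at the blade
p=np.linalg.inv(f["W"])@np.r_[s,1]; p=f["camera_matrix"]@p[:3]; u,v=(p[:2]/p[2]).astype(int)
c=cv2.resize(f["img"][v-40:v+80,u-60:u+60],(600,600),interpolation=2); cv2.imwrite('pics/c3.png',cv2.convertScaleAbs(c,alpha=1.4)); print(u,v)
E
```

```text
t 8.05 pos [ 0.4933 -0.0204  0.2364] jaw 62.9 F [-0.2  0.  -0.9] M [ 0.06 -0.05  0.01] w 0.166 j6 -1.29
turn [-0.03 -0.02 -0.01] shift before turn [11.43 -0.15  1.05] shift after turn [11.43 -0.14  1.04]
1933
[ 0.48508454 -0.01778136  0.22784929]
216 176
```

View pics/c3.png

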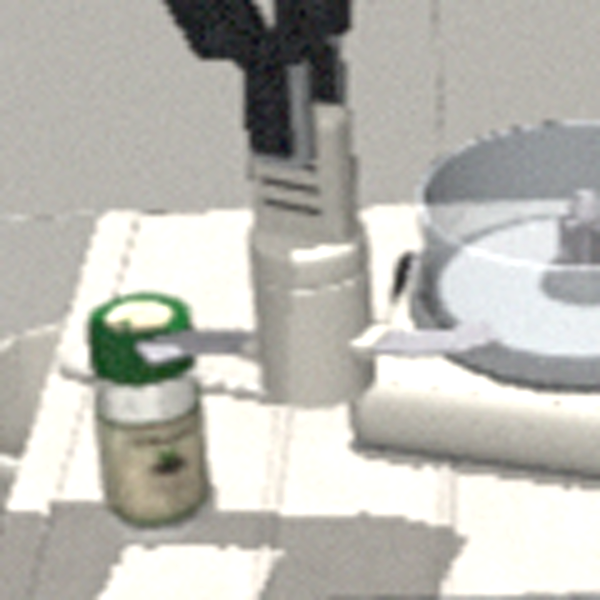

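View pics/w3.png

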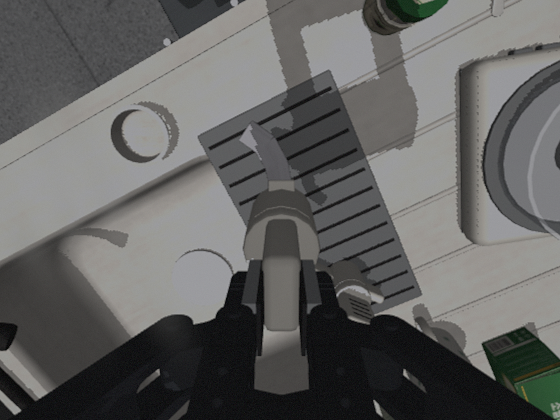

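```bash
python3 - <<'E'
from h import *
f=pickle.load(open('s1.pkl','rb')); im=f["img"].astype(int); C=cloud(f)
K=f["camera_matrix"];W=f["W"]
for v in range(186,214,4): print(v,im[v,200:236].mean(1).round().astype(int).tolist())
# depth-based: hub points
s=np.array([.4933,-.0204]); 
for lo in np.arange(.16,.26,.01):
    m=(np.hypot(C[...,0]-s[0],C[...,1]-s[1])<.03)&(abs(C[...,2]-lo)<.005)
    if m.sum()>3: P=C[m]; print(round(lo,3),m.sum(),P[:,0].min().round(4),P[:,0].max().round(4),P[:,1].min().round(4),((np.percentile(P[:,0],2)+np.percentile(P[:,0],98))/2).round(4))
def xat(u,v,y):
    d=W[:3,:3]@np.linalg.solve(K,[u,v,1.]);o=W[:3,3];return o+d*(y-o[1])/d[1]
for v,u in((186,218.6),(196,218.6),(206,218.6)): print(xat(u,v,-.0204).round(4))
print('bottom front',xat(220,136+403/5,-.041).round(4))
# spindle in side view
for lo,hi in((.094,.1),(.1,.106)):
    m=(np.hypot(C[...,0]-.6,C[...,1]-.246)<.02)&(C[...,2]>lo)&(C[...,2]<hi); print(m.sum(),C[m].mean(0).round(4),C[m].min(0).round(4),C[m].max(0).round(4))
E
```

```text
186 [188, 186, 184, 186, 183, 154, 111, 105, 123, 124, 130, 128, 123, 128, 162, 192, 192, 192, 195, 197, 207, 201, 187, 178, 163, 151, 129, 107, 92, 116, 161, 189, 190, 186, 188, 185]
190 [187, 187, 181, 181, 187, 168, 121, 103, 103, 106, 110, 114, 117, 115, 115, 122, 132, 127, 131, 130, 127, 128, 119, 122, 115, 109, 104, 101, 98, 109, 157, 188, 189, 190, 151, 71]
194 [183, 185, 186, 190, 190, 185, 152, 102, 102, 106, 111, 113, 115, 119, 137, 155, 158, 155, 147, 134, 135, 131, 131, 129, 121, 118, 113, 105, 98, 95, 147, 186, 184, 165, 111, 61]
198 [185, 182, 187, 188, 185, 188, 159, 109, 100, 102, 109, 111, 111, 114, 121, 130, 131, 128, 132, 126, 131, 126, 126, 124, 121, 116, 114, 108, 105, 93, 130, 172, 179, 169, 169, 184]
202 [114, 113, 117, 114, 118, 128, 125, 107, 101, 106, 109, 108, 114, 118, 129, 129, 127, 130, 130, 126, 127, 130, 127, 119, 121, 118, 115, 110, 128, 172, 195, 200, 178, 153, 153, 160]
206 [112, 106, 105, 102, 106, 115, 116, 105, 96, 105, 108, 112, 111, 122, 127, 127, 129, 129, 132, 132, 129, 127, 126, 122, 120, 116, 113, 122, 124, 118, 111, 123, 127, 126, 127, 126]
210 [178, 177, 177, 179, 183, 186, 186, 167, 126, 100, 106, 110, 114, 119, 126, 127, 129, 127, 132, 127, 128, 129, 122, 125, 121, 118, 112, 107, 95, 87, 90, 159, 199, 201, 200, 202]
0.17 68 0.4678 0.514 -0.0424 0.4946
0.18 132 0.4644 0.5143 -0.0422 0.4897
0.19 141 0.4738 0.5221 -0.0427 0.498
0.2 126 0.4743 0.5142 -0.0422 0.4944
0.21 123 0.4753 0.5147 -0.0419 0.4951
0.22 120 0.4743 0.5148 -0.0423 0.4945
0.23 181 0.4745 0.5138 -0.0427 0.494
0.24 113 0.477 0.5116 -0.0347 0.4944
0.25 112 0.4764 0.5121 -0.0349 0.4942
[ 0.4955 -0.0204  0.2192]
[ 0.4941 -0.0204  0.1996]
[ 0.4926 -0.0204  0.1795]
bottom front [ 0.4955 -0.041   0.1701]
27 [0.6025 0.2429 0.0961] [0.5896 0.2355 0.0941] [0.6162 0.2515 0.0989]
18 [0.602  0.2439 0.1026] [0.5966 0.2391 0.1   ] [0.6089 0.2484 0.106 ]
```

drive_tool(motion=[[[0.5,0,0.1],[0,0,0],1],[[1,0,0.1],[0,0,0],1],[[1,0,0.1],[0,0,0],1],[[1,0,0.1],[0,0,0],1],[[1,0,0.1],[0,0,0],1],[[1,0,0.1],[0,0,0],1],[[1,0,0.1],[0,0,0],1],[[1,0,0.1],[0,0,0],1],[[1,0,0.1],[0,0,0],1],[[1,0,0.1],[0,0,0],1],[[1,0,0.05],[0,0,0],1],[[0.7,0,0],[0,0,0],1]])

```text
time: 9.4
tool_pos: [0.5982, 0.2433, 0.2373]
tool_rot: [0.603, -0.603, -0.369, 0.369]
contact_force: [0.8, -0.8, -1.2]
gripper_width: 0.168
```

drive_tool(motion=[[[0.25,0.4,0],[0,0,0],1],[[0,0.6,0],[0,0,0],1],[[0,0.4,0],[0,0,0],1],[[0,0,0],[0,0,0],1],[[0,0,0],[0,0,0],1]])

```text
time: 9.9
tool_pos: [0.6005, 0.2455, 0.2018]
tool_rot: [0.603, -0.603, -0.368, 0.369]
contact_force: [0.5, 0.2, -1.2]
gripper_width: 0.17
```

```bash
python3 - <<'E'
from h import *
go([.6005,.2465,.18],63)
f=grab('side'); save(f,'s2'); C=cloud(f); t=manip.state()["tool_pos"]; g=grab('wrist'); save(g,'w4')
for lo in np.arange(.14,.22,.01):
    m=(np.hypot(C[...,0]-t[0],C[...,1]-t[1])<.03)&(abs(C[...,2]-lo)<.005)
    if m.sum()>3: P=C[m]; print(round(lo,3),m.sum(),P[:,0].min().round(4),P[:,0].max().round(4),P[:,1].min().round(4),((np.percentile(P[:,0],2)+np.percentile(P[:,0],98))/2).round(4))
m=(np.hypot(C[...,0]-.6,C[...,1]-.246)<.02)&(C[...,2]>.094)&(C[...,2]<.107); print(m.sum(),C[m].mean(0).round(4),C[m].min(0).round(4),C[m].max(0).round(4))
p=np.linalg.inv(f["W"])@np.r_[t,1]; p=f["camera_matrix"]@p[:3]; u,v=(p[:2]/p[2]).astype(int)
c=cv2.resize(f["img"][v-40:v+80,u-60:u+60],(600,600),interpolation=2); cv2.imwrite('pics/c4.png',cv2.convertScaleAbs(c,alpha=1.4)); print(u,v)
E
```

```text
t 9.9 pos [0.6005 0.2455 0.2018] jaw 62.9 F [ 0.5  0.2 -1.2] M [-0.05  0.01  0.01] w 0.17 j6 -0.82
turn [-0.01 -0.03 -0.01] shift before turn [0.04 0.87 0.02] shift after turn [0.04 0.87 0.02]
0.14 75 0.5716 0.6204 0.2223 0.5971
0.15 69 0.5763 0.6244 0.2216 0.6
0.16 89 0.581 0.6294 0.2223 0.6041
0.17 70 0.5811 0.6202 0.2233 0.6007
0.18 72 0.5813 0.6204 0.2237 0.6008
0.19 100 0.5815 0.6207 0.222 0.6009
0.2 66 0.5842 0.6182 0.2312 0.6012
0.21 70 0.5844 0.6182 0.2298 0.6013
48 [0.6022 0.2428 0.0994] [0.5897 0.2325 0.0941] [0.6162 0.2525 0.107 ]
272 136
```

View pics/c4.png

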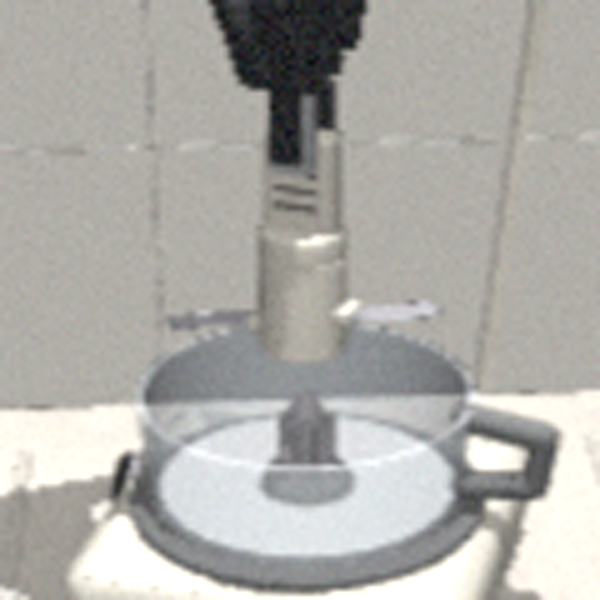

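drive_tool(motion=[[[0.07,0.3,0],[0,0,0],1],[[0,0.4,0],[0,0,0],1],[[0,0.3,0],[0,0,0],1],[[0,0.2,0],[0,0,0],1],[[0,0.1,0],[0,0,0],1],[[0,0.1,0],[0,0,0],1],[[0,0.1,0],[0,0,0],1],[[0,0,0],[0,0,0],1]])

```text
time: 10.8
tool_pos: [0.6017, 0.2479, 0.165]
tool_rot: [0.603, -0.603, -0.369, 0.369]
contact_force: [0.2, 0.1, -1.5]
gripper_width: 0.168
```

drive_tool(motion=[[[0,0.1,0],[0,0,0],1],[[0,0.1,0],[0,0,0],1],[[0,0,0],[0,0,0],1]])

```text
time: 11.1
tool_pos: [0.6015, 0.2478, 0.1596]
tool_rot: [0.603, -0.603, -0.369, 0.369]
contact_force: [0.2, 0.3, -1.6]
gripper_width: 0.17
```

drive_tool(motion=[[[0,0.1,0],[0,0,0],1],[[0,0.1,0],[0,0,0],1],[[0,0.1,0],[0,0,0],1],[[0,0,0],[0,0,0],1]])

```text
time: 11.5
tool_pos: [0.6014, 0.2478, 0.1519]
tool_rot: [0.603, -0.603, -0.369, 0.369]
contact_force: [-0.5, 1.1, -1.8]
gripper_width: 0.171
```

In mesh: it is well below the tooth-top stop, with almost no force. Continuing down.

drive_tool(motion=[[[0,0.1,0],[0,0,0],1],[[0,0.1,0],[0,0,0],1],[[0,0.1,0],[0,0,0],1],[[0,0.1,0],[0,0,0],1],[[0,0.1,0],[0,0,0],1],[[0,0,0],[0,0,0],1]])

```text
time: 12.1
tool_pos: [0.6015, 0.2478, 0.1395]
tool_rot: [0.603, -0.603, -0.369, 0.369]
contact_force: [0.4, 0.7, -1.3]
gripper_width: 0.17
```

drive_tool(motion=[[[0,0.1,0],[0,0,0],1],[[0,0.06,0],[0,0,0],1],[[0,0,0],[0,0,0],1]])

```text
time: 12.4
tool_pos: [0.6016, 0.2478, 0.1358]
tool_rot: [0.603, -0.603, -0.369, 0.369]
contact_force: [0.8, -0.1, -1.7]
gripper_width: 0.169
```

drive_tool(motion=[[[0,0.05,0],[0,0,0],1],[[0,0.05,0],[0,0,0],1],[[0,0,0],[0,0,0],1]])

```text
time: 12.7
tool_pos: [0.6018, 0.2479, 0.1336]
tool_rot: [0.603, -0.603, -0.369, 0.369]
contact_force: [0.2, -0.2, -1.6]
gripper_width: 0.173
```

drive_tool(motion=[[[0,0.05,0],[0,0,0],1],[[0,0.04,0],[0,0,0],1],[[0,0,0],[0,0,0],1]])

```text
time: 13.0
tool_pos: [0.6022, 0.248, 0.1335]
tool_rot: [-0.603, 0.603, 0.369, -0.369]
contact_force: [-3.0, -0.1, 7.1]
gripper_width: 0.169
```

It has reached the shoulder: +7 N, and z stops at 0.1335 against the expected 0.1334. Now I release and lift.

drive_tool(motion=[[[0,-0.04,0],[0,0,0],0.8],[[0,0,0],[0,0,0],0.5],[[0,0,0],[0,0,0],0.2],[[0,0,0],[0,0,0],0],[[0,0,0],[0,0,0],-0.2],[[0,0,0],[0,0,0],-0.2],[[0,0,0],[0,0,0],-0.2]])

```text
time: 13.7
tool_pos: [0.6018, 0.2479, 0.1323]
tool_rot: [0.603, -0.603, -0.369, 0.369]
contact_force: [0.5, 0.6, 0.4]
gripper_width: 0.599
```

drive_tool(motion=[[[0,-0.2,0],[0,0,0],-0.2],[[0,-0.5,0],[0,0,0],-0.2],[[0,-1,0],[0,0,0],-0.2],[[0,-1,0],[0,0,0],-0.2],[[0,-1,0],[0,0,0],-0.2],[[0,-1,0],[0,0,0],-0.2],[[0,-1,0],[0,0,0],-0.2],[[0,0,0],[0,0,0],-0.2],[[0,0,0],[0,0,0],-0.2]])

```text
time: 14.6
tool_pos: [0.6022, 0.248, 0.2765]
tool_rot: [-0.603, 0.603, 0.37, -0.368]
contact_force: [-0.4, 0.6, -1.2]
gripper_width: 0.6
```

```bash
python3 - <<'E'
from h import *
go([.6,.246,.3],63)
f=grab('side'); save(f,'s3'); C=cloud(f)
for lo in np.arange(.07,.19,.01):
    m=(np.hypot(C[...,0]-.601,C[...,1]-.246)<.03)&(abs(C[...,2]-lo)<.005)
    if m.sum()>3: P=C[m]; print(round(lo,3),m.sum(),P[:,1].min().round(4),((np.percentile(P[:,0],2)+np.percentile(P[:,0],98))/2).round(4),P[:,2].max().round(4))
g=grab('wrist'); save(g,'w5'); D=cloud(g); m=(np.hypot(D[...,0]-.6,D[...,1]-.246)<.03)&(D[...,2]>.1)&(D[...,2]<.2); print('wrist top z',np.percentile(D[...,2][m],98))
c=cv2.resize(f["img"][90:210,212:332],(600,600),interpolation=2); cv2.imwrite('pics/c5.png',cv2.convertScaleAbs(c,alpha=1.4))
E
```

```text
t 14.6 pos [0.6022 0.248  0.2765] jaw 62.9 F [-0.4  0.6 -1.2] M [-0.04 -0.05  0.02] w 0.6 j6 -0.82
turn [ 0.02 -0.01  0.02] shift before turn [-0.11 -0.94  0.04] shift after turn [-0.11 -0.94  0.04]
0.07 7 0.2363 0.6 0.0748
0.08 57 0.2269 0.5996 0.085
0.09 81 0.225 0.606 0.0948
0.1 69 0.2252 0.6027 0.1049
0.11 65 0.2256 0.6031 0.1149
0.12 88 0.2247 0.6029 0.125
0.13 70 0.2268 0.603 0.1344
0.14 65 0.2345 0.6032 0.1447
0.15 67 0.2332 0.6032 0.1547
0.16 61 0.2324 0.6033 0.1648
0.17 66 0.232 0.6033 0.1719
wrist top z 0.17185468887697852
```

View pics/c5.png

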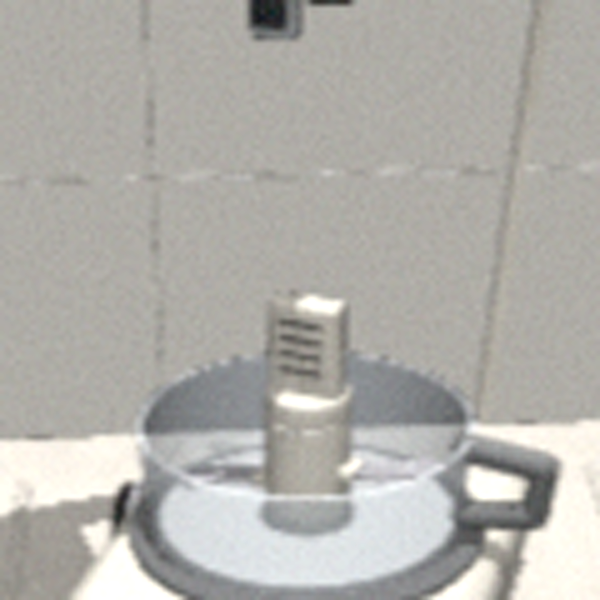

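The bar top is at 0.172 m, exactly the home height. The blade is upright and centred, and the gripper is clear above it.

```bash
python3 -c "
from plant import manip; print(manip.job_done())"
```

```text
the job is handed in; nothing more can be done
None
```

The chopping blade is on the spindle, in mesh and fully home, and I handed the job in at about 14.7 s of the 51 s allowed.

**What I did:** I measured the teeth at about 9° (mod 72°) with the wrist camera and found the blade's +x at 121°. I pinched the grip bar, lifted the blade and turned it +32°. It then slid over the teeth with no noticeable force, and I released it after it touched the shoulder at about 7 N.

**Last checks:**
- **Height:** the top of the grip bar was at 0.172 m in both the side and wrist cameras, which is the home height.
- **Upright and centred:** in the side view the hub and bar stayed within 0.6 mm of x = 0.603 m all the way up. The spindle had measured x = 0.602 m in that same camera.
- **Released:** the gripper was open and well above the blade.
- **Camera differences:** the cameras disagreed on positions by about 2–4 mm, a little more than the stated calibration. I worked around this by comparing blade and spindle in the same view.
- **Other objects:** I saw no contact with the paddle, mug, jar or teaspoon. I did not measure their positions again before handing in.

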